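Clamp the amplifier module under the hold-down bar of its test jig

ROBOT

A 6-joint arm with a two-finger parallel gripper is mounted at the origin on the work surface. World frame = base frame: x ahead of the robot, y to its left, z up, the work surface at z = 0. Lengths are in mm, angles in rad, forces in N, time in s.
With the tool pointing down it reaches from about 300 to 775 mm from the base axis. Payload 14.6 kg.
Tool frame: the origin (TCP) lies at the very end of the fingers, on their centre line; the grasp point (between the pads) lies 19 mm behind it; x points along the fingers, y is the direction in which the jaws open and shut, and the axes are right-handed (so a half turn about x gives the same grasp; the last joint's range is limited). The gripper opens to 94 mm and grips with 3 to 60 N. Pads are 16 mm wide; open, the fingers measure 119 mm over their backs; the gripper's body (75 mm by 177 mm) begins 78 mm behind the grasp point.
Start: joints at [1.239, 0.3, 1.521, -0, 1.321, -0.067], TCP at [143.942, 530.82, 205.446] pointing down, gripper open.
Joint ranges: [-3.03, 3.03], [-0.79, 2.21], [0.23, 2.52], [-1.04, 4.18], [0, 3.07], [-2.55, 2.55]. Speed limits (rad/s): [2.22, 2.22, 2.57, 3.14, 3.14, 3.14].

INTERFACE

Orientations are given as a unit quaternion [w, x, y, z].
In Python, from station import get_state, camera, close_job, trace, landmark_of gives the robot as it stands. The module is installed in compiled form; this text tells all that it offers.
- The arm moves only by the tool drive_tool, never from a script. Its argument "targets" is a list that holds one entry, the list of rows, each a list of 7 numbers: the finger opening in mm, from 0 to 94, then the shift along the world's x, y, z in mm, then the turn, a rotation vector about the world's x, y, z in rad. A call has 1 to 8 rows; each row shifts and turns the commanded pose from where the row before left it; what a row does not reach is not made up. A row lasts 1/8 s, in which the tool goes at most 62.5 mm and 10.7 degrees, less where a joint would pass 70% of its speed; a pose out of reach is approached as far as the arm can. A call with a gripper value outside its range is refused whole. The fingers move at their own pace and stop on an object; "force" is the grip in N (left out, the last holds). Time passes only in rows, so rows that do not move let the fingers close. It gives the time, the measured TCP pose, the force and the opening at its end, in the units of the state.
- get_state(): the state, without advancing time (a new reading comes with each control period).
- camera(name): name is "scene" or "top" or "wrist"; returns a dict with "img" (420x560x3 uint8, red, green, blue), "depth" (420x560 float32, mm along the optical axis (not along the pixel's ray), 0 where there is no reading), "fov_y" (degrees; the focal length in pixels is half the picture's height over the tangent of half this angle, whatever the lens; pixels are square), "cx", "cy" (the principal point, pixels), "rvec" (rotation vector, rad) and "tvec" (3), from world to camera coordinates, as OpenCV has them. Camera axes: x right, y down, z forward; pixel columns grow to the right and rows downward; lengths in mm; the calibration is good to about 2 mm. The wrist camera is an equidistant fisheye: a pixel r from the principal point sees the ray r / f radians off the axis. A picture is of the moment at which its call begins.
- close_job(): hands the job in, once; it reports no verdict.
Trained networks look in the newest picture that a camera, given by its name, has taken for a name from the list of things; names that differ only in an ending like _2 or _b are one class to them, and where a whole thing is asked for, a point or a joint stands for the part that bears it (a point fixed in the world has none). Each returns a list of dicts, best first, with "score" (0 to 1); they miss things now and then, are a little off and sometimes report something else, mostly with a low value. They report only what shows in the picture. A call takes as long as a camera call. They do not tell look-alikes from the thing itself.
- trace(query, camera): "pixels" (420x560 bool, what is visible of it) and "position" ([column, row] in pixels, amid what is visible of it).
- landmark_of(query, camera): "position" ([column, row] in pixels: a listed point, or the origin of a listed thing).
The state is a dict: "t": time; "joints": joint angles; "qvel": joint speeds; "effort": joint torques, N m; "eef_pos": TCP position; "tcp_rot": TCP orientation; "ft_force": force on the tool from outside, world axes, zero at the start; "torque": the same for the moment, N m; "opening": opening from 0.0 (shut) to 1.0 (fully open).
Only numpy, scipy, OpenCV 4.12 (cv2) and the standard library are available. Lean on these libraries where they do the work, as an engineer would, in place of code of your own. Each camera call takes 0.05 s, during which the arm holds its last target. There are 200 camera calls.

TASK

Clamp the amplifier module in its test jig: pick up the steel hold-down bar, tilt it so that its wide eye slips past the mushroom head of the jig's stud, and lower it level so that the eye is caught under the head, the slot drops over the wing of the quarter-turn screw and the pad sits on the module. Then turn the wing a quarter turn clockwise to lock the bar down. Do not force the bar, do not lift or shove the module out of its nest, and leave the other things on the bench where they are.

Things in the scene. Friction and masses are not known exactly. Their poses are not given: they have to be found in the camera images.
- jig: Fixed dark heat-sink jig, 260 x 130 mm, top face 20 mm above the bench. Origin: centre of its underside; x runs from the mushroom stud (about x = -85 mm, the robot's right) to the quarter-turn screw (x = +80 mm, its left), z up. In the middle the module lies in a low nest (fences 8 mm high). The bar's free end rests on a 30 mm flange round the screw, top 50 mm above the bench.
- stud_slot (a point): Middle of the stud's range, at the height of the underside of its head (59 mm above the bench); axes as the jig's. The stud is clamped in a T-slot: its axis stands up to 7 mm either way along x from here; where is not measured: feel or look for it. Round head 30 mm across, 3 thick (rim top 62 mm, look-only dome to 64). Neck 8 mm across, down to an 18 mm boss that ends 34 mm above the bench.
- screw (a joint): Angle of the quarter-turn screw, rad: 0 = wing along the jig's x axis (open: the bar's slot passes over it), growing clockwise seen from above to a stop at 1.57 = wing across (locked). Takes 0.06 N m to turn and stays where it is left. Starts between 0 and 0.12.
- screw_wing (a point): Centre of the screw's flat upright wing: 30 mm long (x along it), 10 thick, 26 tall, from 56 to 82 mm above the bench, on an 8 mm shank.
- bar_grip (a point): Centre of the upright black grip block on the hold-down bar, 36 mm long (x), 12 thick (y), 30 tall. The bar: loose steel plate 217 x 50 x 4 mm, 0.2 to 0.35 kg, balanced at the grip; x runs from its eye to its slot, z up; plate top 15 mm, underside 19 mm below this point. A rubber pad 30 x 40 x 6 mm is fixed under the plate below the grip; the bar lies on it.
- bar_eye (a point): Centre of the bar's oblong eye, in the plate's mid-plane (82 mm from the grip towards -x, 17 mm lower, same axes): 22 mm along the bar, 38 across; 8 mm bridge at the bar's end. It passes the head only tilted, slot end up 30 to 45 degrees: bridge under the head from the side away from the module until it meets the neck, then levelled, bridge at the neck (within 1.5 mm), close under the head.
- bar_slot (a point): Centre of the slot at the bar's other end, in the plate's mid-plane (80 mm from the grip towards +x, 17 mm lower, same axes): 56 mm along the bar, 20 across. In place, it surrounds the screw's shank and the plate's underside is 50 mm above the bench, its pad on the module.
- module_center (a point): Centre of the amplifier module, a flat milled metal box 70 x 64 x 24 mm (0.28 kg) with brass connectors, loose in the jig's nest with 1.5 mm play all round; its top is 44 mm above the bench. Axes as the jig's.
- torque_wrench_center (a point): A small wrench lying on the bench, 145 mm long, 12 mm high: leave it alone.
- attenuator_center (a point): A black finned attenuator, 40 x 50 x 28 mm, with a connector at each end: leave it alone.
- adapter_pot_center (a point): A small round grey pot, 60 mm across, 40 mm high: leave it alone.
Mind the look-alikes: they are no part of the job. What is meant by the part that bears bar_grip is not blue or purple, and is the larger of those in its own colour.

How it is judged:
By the outcome, as a careful person would: the job done as asked, in the order asked, and still so for the second after the job is handed in, with the robot touching nothing.
It also fails if it takes over 61 s, if anything falls off the work surface, if the arm or the gripper's body presses on something with over 40 N, if the wrist force passes 120 N, or if a joint passes its speed limit or range.

## Working session

There is one attempt and no reset: what is moved stays moved. The work goes in short steps, Python scripts to look and compute and a tool call to move; the robot and the scene stay as the last step left them, time stands still between calls to the robot, and variables do not carry over. Pictures are saved under pics/ and viewed, about 8 in all and at most 12, crops included, and the job is handed in when it is done.

Besides the shell and the picture viewer there is one more tool, called after ">>>" as name(argument=value, ...) on one line, values as JSON. drive_tool: Moves the arm, as the interface text tells. Its arguments: {"type":"object","properties":{"targets":{"type":"array"},"force":{"type":"number"}},"required":["targets"]}

```bash
mkdir -p pics
cat > h.py <<'E'
import numpy as np, cv2
from station import *
from scipy.spatial.transform import Rotation as R
def foc(c): return c['img'].shape[0]/2/np.tan(np.radians(c['fov_y'])/2)
def world(c,u,v,depth=None,z=None):
    f=foc(c); x,y=(u-c['cx']),(v-c['cy'])
    M=R.from_rotvec(np.ravel(c['rvec'])).as_matrix(); t=np.ravel(c['tvec'])
    d=np.array([x/f,y/f,1.])
    o=-M.T@t; w=M.T@d
    if z is not None: return o+w*(z-o[2])/w[2]
    return o+w*depth
def proj(c,p):
    M=R.from_rotvec(np.ravel(c['rvec'])).as_matrix(); q=M@np.asarray(p,float)+np.ravel(c['tvec'])
    return np.array([c['cx'],c['cy']])+foc(c)*q[:2]/q[2]
def save(c,name,crop=None,s=1):
    im=c['img'][:,:,::-1]
    if crop: a,b,w,h=crop; im=im[b:b+h,a:a+w]
    cv2.imwrite('pics/'+name,cv2.resize(np.ascontiguousarray(im),None,fx=s,fy=s,interpolation=cv2.INTER_CUBIC))
E
python3 - <<'E'
from h import *
s=get_state(); print({k:np.round(v,3) for k,v in s.items()})
cs={n:camera(n) for n in('scene','top')}
for n,c in cs.items():
    save(c,n+'0.png'); print(n,c['fov_y'],c['cx'],c['cy'],np.round(-R.from_rotvec(np.ravel(c['rvec'])).as_matrix().T@np.ravel(c['tvec'])))
    for q in ['jig','stud_slot','screw_wing','bar_grip','bar_eye','bar_slot','module_center','torque_wrench_center','attenuator_center','adapter_pot_center']:
        for d in landmark_of(q,n)[:4]:
            u,v=d['position']; z=c['depth'][int(v),int(u)]
            print(n,q,round(d['score'],2),np.round([u,v]),np.round(world(c,u,v,z)))
E
cd pics; python3 -c "
import cv2,numpy as np
"
```

```text
{'t': np.float64(0.0), 'joints': array([ 1.239,  0.3  ,  1.522, -0.   ,  1.321, -0.067]), 'qvel': array([ 0.001, -0.   ,  0.002, -0.002,  0.   ,  0.001]), 'effort': array([ 0.0000e+00, -5.3180e+01, -3.5273e+01,  7.1000e-02,  2.4000e-02,
       -0.0000e+00]), 'eef_pos': array([143.864, 530.589, 204.92 ]), 'tcp_rot': array([ 0.701,  0.093,  0.701, -0.094]), 'ft_force': array([-0.201, -0.835, -0.905]), 'torque': array([ 0.024, -0.026,  0.042]), 'opening': np.float64(0.999)}
scene 42.800777427660336 276.3025276317953 197.6094997725897 [ 1352. -1078.   908.]
scene jig 0.76 [276. 236.] [ 595. -130.   29.]
scene stud_slot 0.84 [257. 232.] [ 578. -190.   67.]
scene stud_slot 0.51 [305. 189.] [488. 161.   3.]
scene screw_wing 0.4 [286. 202.] [562. -39.  82.]
scene bar_grip 0.81 [254. 175.] [325.  96.  28.]
scene bar_grip 0.74 [372. 180.] [654. 304.  31.]
scene bar_grip 0.65 [294. 152.] [326. 320.  22.]
scene bar_grip 0.56 [318. 172.] [498. 223.  42.]
scene bar_eye 0.91 [355. 180.] [593. 300.  10.]
scene bar_eye 0.7 [303. 188.] [487. 152.  12.]
scene bar_eye 0.67 [248. 171.] [262. 140.   5.]
s
[... 1189 characters left out ...]
ar_grip 0.6 [214. 303.] [309. 116.   9.]
top bar_eye 0.96 [149. 206.] [584. 312.   0.]
top bar_eye 0.76 [208. 239.] [492. 138.  -5.]
top bar_eye 0.75 [120. 298.] [322. 385.  -3.]
top bar_eye 0.68 [212. 321.] [260. 120.   1.]
top bar_slot 0.96 [229. 280.] [375.  76.  -2.]
top bar_slot 0.82 [152. 153.] [740. 306.   3.]
top bar_slot 0.71 [149. 242.] [482. 307.  -1.]
top bar_slot 0.59 [160. 295.] [331. 269.   5.]
top module_center 0.75 [291. 211.] [ 570. -100.   41.]
top torque_wrench_center 0.79 [402. 221.] [ 546. -421.   14.]
top attenuator_center 0.68 [223. 152.] [746. 100.   8.]
top attenuator_center 0.19 [179. 236.] [499. 219.   9.]
top adapter_pot_center 0.7 [368. 159.] [ 727. -325.   18.]
```

Run:
```python
import cv2
a=cv2.imread('pics/top0.png')[130:350,90:420]
cv2.imwrite('pics/a.png',cv2.resize(a,None,fx=2.4,fy=2.4,interpolation=cv2.INTER_CUBIC))
```

```text
(no output)
```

View pics/a.png

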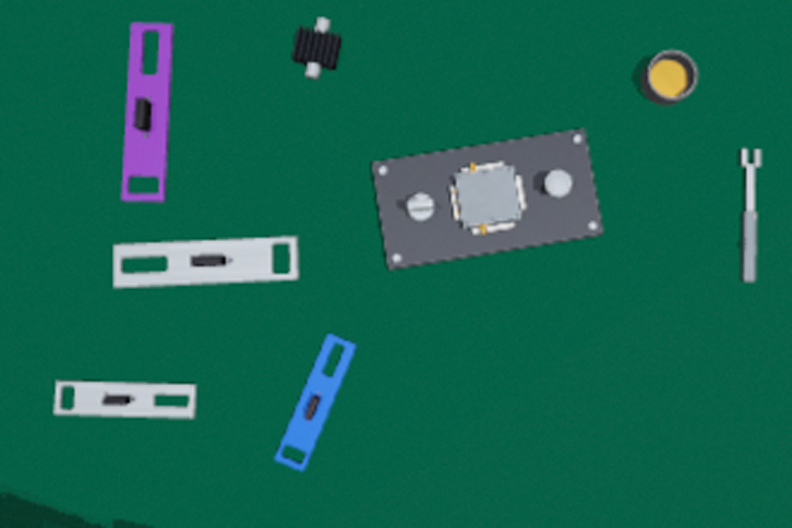

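The candidates for the hold-down bar in the top image (full-picture pixels) are:
- large steel bar: grip about (178,238)
- small steel bar: (138,296)
- purple bar: (150,178)
- blue bar: (220,299)

By the description I choose the large steel one. Its eye is at (208,239) and its slot at (150,240). I'll look at the jig with the wrist camera first.

>>> drive_tool(targets=[[[94,26,-39,10,0,0,-0.067],[94,26,-39,10,0,0,-0.067],[94,26,-39,10,0,0,-0.067],[94,26,-39,10,0,0,-0.067],[94,26,-39,10,0,0,-0.067],[94,26,-39,10,0,0,-0.067],[94,26,-39,10,0,0,-0.067],[94,26,-39,10,0,0,-0.067]]])

```text
t: 2.1
eef_pos: [352.5, 217.5, 286.0]
tcp_rot: [0.651, 0.276, 0.651, -0.276]
ft_force: [-0.4, -0.0, -0.2]
opening: 0.999
```

>>> drive_tool(targets=[[[94,26,-39,5,0,0,-0.067],[94,26,-39,5,0,0,-0.067],[94,26,-39,5,0,0,-0.067],[94,26,-39,0,0,0,-0.067],[94,26,-39,0,0,0,-0.067],[94,26,-39,0,0,0,-0.067],[94,26,-39,0,0,0,-0.067],[94,26,-39,0,0,0,-0.067]]])

```text
t: 3.1
eef_pos: [560.6, -94.6, 300.5]
tcp_rot: [0.554, 0.439, 0.554, -0.439]
ft_force: [0.1, 0.8, 0.1]
opening: 1.0
```

```bash
cat >> h.py <<'E'
def wray(c,u,v):
    f=foc(c); x,y=u-c['cx'],v-c['cy']; r=np.hypot(x,y)+1e-9; th=r/f
    d=np.array([np.sin(th)*x/r,np.sin(th)*y/r,np.cos(th)])
    M=R.from_rotvec(np.ravel(c['rvec'])).as_matrix(); return -M.T@np.ravel(c['tvec']), M.T@d
def wworld(c,u,v,z):
    o,w=wray(c,u,v); return o+w*(z-o[2])/w[2]
def wproj(c,p):
    M=R.from_rotvec(np.ravel(c['rvec'])).as_matrix(); q=M@np.asarray(p,float)+np.ravel(c['tvec'])
    th=np.arctan2(np.hypot(q[0],q[1]),q[2]); a=q[:2]/np.hypot(q[0],q[1])
    return np.array([c['cx'],c['cy']])+foc(c)*th*a
def st():
    s=get_state(); Q=R.from_quat(s['tcp_rot'][[1,2,3,0]]).as_matrix() if 0 else R.from_quat(np.roll(s['tcp_rot'],-1)).as_matrix()
    print('t',round(float(s['t']),2),'tcp',np.round(s['eef_pos'],1),'tx',np.round(Q[:,0],3),'ty',np.round(Q[:,1],3),'f',np.round(s['ft_force'],1),'op',round(float(s['opening'])*94,1),'j',np.round(s['joints'],2)); return s
E
python3 - <<'E'
from h import *
st()
c=camera('wrist'); save(c,'w0.png',s=1.4); np.save('w0.npy',c,allow_pickle=True)
o,w=wray(c,c['cx'],c['cy']); print(c['fov_y'],foc(c),np.round(o),np.round(w,2))
for q,z in [('jig',20),('stud_slot',64),('screw_wing',82),('module_center',44)]:
    for d in landmark_of(q,'wrist')[:2]:
        u,v=d['position']; print(q,round(d['score'],2),np.round([u,v],1),np.round(wworld(c,u,v,z),1), c['depth'][int(v),int(u)])
E
```

```text
t 3.1 tcp [560.6 -94.6 300.5] tx [ 0.  0. -1.] ty [0.973 0.23  0.   ] f [0.1 0.8 0.1] op 94.0 j [-0.23  0.29  1.32  0.    1.54 -0.46]
65.70646984690485 325.19226210127806 [544. -22. 480.] [ 0.06 -0.25 -0.97]
stud_slot 0.95 [286.9 250.9] [ 586.1 -186.4   64. ] 444.69266
screw_wing 0.7 [437.9  84.1] [723.4  84.5  82. ] 419.4455
screw_wing 0.62 [296.7 129.5] [559.6 -24.   82. ] 387.02838
module_center 0.95 [286.8 187.5] [ 566.5 -103.9   44. ] 442.4812
```

View pics/w0.png

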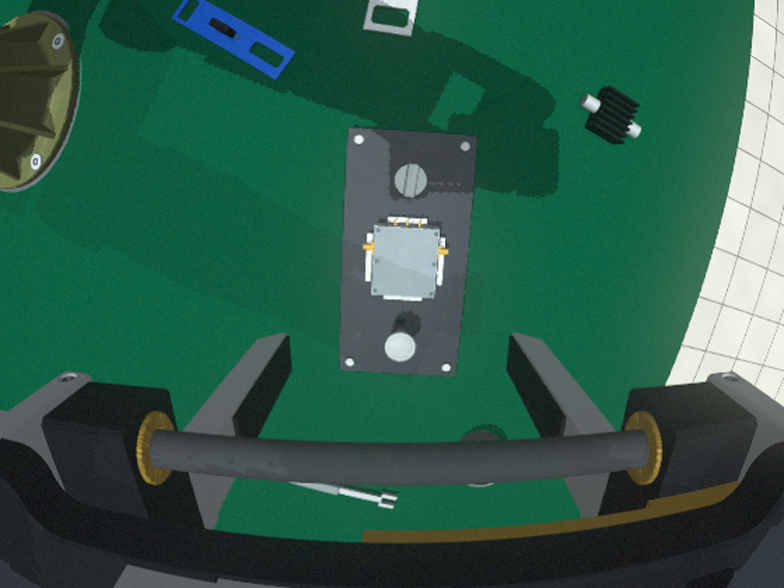

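The wrist view (full-picture pixels) shows the jig with the screw at (293,129), the module at (289,187) and the stud at (286,248). The wing is roughly along the jig's x axis. Next I'll refine these from depth.

```bash
cat >> h.py <<'E'
def cloud(c,fish):
    h,w=c['depth'].shape; u,v=np.meshgrid(np.arange(w),np.arange(h)); f=foc(c)
    x,y=u-c['cx'],v-c['cy']; d=c['depth']
    if fish:
        r=np.hypot(x,y)+1e-9; k=np.tan(np.minimum(r/f,1.5))/r
        q=np.stack([x*k*d,y*k*d,d],-1)
    else: q=np.stack([x*d/f,y*d/f,d],-1)
    M=R.from_rotvec(np.ravel(c['rvec'])).as_matrix(); P=(q-np.ravel(c['tvec']))@M
    P[d<=0]=np.nan; return P
def near(P,xy,r,z0,z1):
    m=(np.hypot(P[...,0]-xy[0],P[...,1]-xy[1])<r)&(P[...,2]>z0)&(P[...,2]<z1); return P[m],m
def rect(p):
    (cx,cy),(w,h),a=cv2.minAreaRect(p[:,:2].astype(np.float32)); 
    return np.round([cx,cy,w,h,a],1)
E
cat > jig.py <<'E'
from h import *
def jig(c,fish,tag):
    P=cloud(c,fish)
    s,_=near(P,(584,-181),24,55,70); print(tag,'stud',len(s),rect(s),np.round(np.median(s,0),1))
    w,_=near(P,(556,-25),22,70,90); print(' wingtop',len(w),rect(w) if len(w) else '',np.round(np.median(w,0),1))
    fl,_=near(P,(556,-25),28,44,56); print(' flange',len(fl),rect(fl),np.round(np.median(fl[:,2]),1))
    j,_=near(P,(567,-102),170,14,27); print(' jigtop',len(j),rect(j),np.round(np.median(j[:,2]),1))
    m,_=near(P,(567,-102),60,38,48); print(' module',len(m),rect(m),np.round(np.median(m[:,2]),1))
if __name__=='__main__':
    jig(np.load('w0.npy',allow_pickle=True).item(),1,'wrist')
    for n in('top','scene'): c=camera(n); jig(c,0,n); np.save(n+'1.npy',c,allow_pickle=True)
E
python3 jig.py
```

```text
wrist stud 335 [ 582.6 -182.3   28.7   28.3   54.9] [ 582.5 -181.6   63.1]
 wingtop 208 [555.5 -23.7  10.3  30.4   3.5] [555.4 -23.8  82. ]
 flange 223 [555.7 -23.3  29.6  28.2   7.1] 50.3
 jigtop 11759 [ 569.3 -102.6  131.2  260.7    9.8] 20.4
 module 2395 [ 568.4 -101.2   82.7   72.8    9.8] 44.4
top stud 2 [ 571.  -177.5    2.6    0.   -92.4] [ 571.  -177.5   64.9]
 wingtop 7 [554.9 -38.7   4.8   8.4  65. ] [554.2 -38.4  82.5]
 flange 7 [547.2 -35.3   3.6  10.   63.2] 51.8
 jigtop 697 [ 570.4 -104.8  110.5  267.1    4.6] 20.9
 module 91 [563.7 -74.   63.8  17.9  17.8] 44.6
scene stud 66 [ 582.1 -184.9   27.1   30.2   38.2] [ 583.3 -187.3   64.2]
 wingtop 49 [554.3 -27.   12.5  37.7   3.6] [557.1 -28.1  80.1]
 flange 47 [555.5 -27.7  27.2  27.6  34.6] 51.0
 jigtop 1871 [ 568.2 -104.3  137.   266.5   10.4] 21.5
 module 350 [ 565.7 -102.7   80.2   75.9    8.7] 44.8
```

>>> drive_tool(targets=[[[94,-10,40,0,0,0,-0.02],[94,-10,40,0,0,0,-0.02],[94,-10,40,0,0,0,-0.02],[94,-10,40,0,0,0,-0.02],[94,-10,40,-5,0,0,-0.02],[94,-10,40,-5,0,0,-0.02],[94,-6,30,-10,0,0,-0.02],[94,-6,20,-20,0,0,-0.02]]])

```text
t: 4.45
eef_pos: [487.1, 198.8, 261.1]
tcp_rot: [0.519, 0.481, 0.518, -0.48]
ft_force: [0.3, -0.5, -0.4]
opening: 0.999
```

```bash
cat > bar.py <<'E'
from h import *
st()
c=camera('wrist'); np.save('w1.npy',c,allow_pickle=True)
P=cloud(c,1)
for d in landmark_of('bar_grip','wrist')[:3]: print(round(d['score'],2),np.round(d['position']),np.round(P[int(d['position'][1]),int(d['position'][0])]))
p,_=near(P,(488,218),118,5,16); print('plate',len(p),rect(p),np.round(np.median(p[:,2]),1))
g,m=near(P,(488,218),50,30,50); print('grip',len(g),rect(g),np.round(np.median(g[:,2]),1))
im=c['img'].copy(); save(c,'w1.png',s=1.4)
E
python3 bar.py
```

```text
t 4.45 tcp [487.1 198.8 261.1] tx [ 0.002  0.001 -1.   ] ty [0.997 0.076 0.002] f [ 0.3 -0.5 -0.4] op 93.9 j [0.32 0.21 1.51 0.   1.42 0.24]
0.78 [172.  82.] [331. 324.  29.]
0.76 [166. 240.] [323. 105.  18.]
0.72 [420. 117.] [656. 303.  35.]
plate 4629 [525.5 230.6 120.1 212.2   2.2] 10.4
grip 285 [490.9 225.7  11.3  35.9   4.3] 40.0
```

Run:
```python
from h import *
c=np.load('w1.npy',allow_pickle=True).item(); P=cloud(c,1)
m=(abs(P[...,0]-490)<42)&(abs(P[...,1]-225)<125)&(P[...,2]>6)&(P[...,2]<15)
p=P[m]; print(len(p),rect(p),np.round(np.median(p[:,2]),1))
for sgn in(-1,1):
    e=p[np.abs((p[:,1]-225)-sgn*105)<12]; print(np.round(e.min(0),1),np.round(e.max(0),1))
save(c,'w1c.png',(180,60,240,220),3)
```

```text
4664 [491.  232.2  50.8 217.9   2.7] 10.4
[471.5 122.7   6. ] [521.  132.   12.5]
[461.  318.    7.6] [511.  341.5  13.5]
```

View pics/w1c.png

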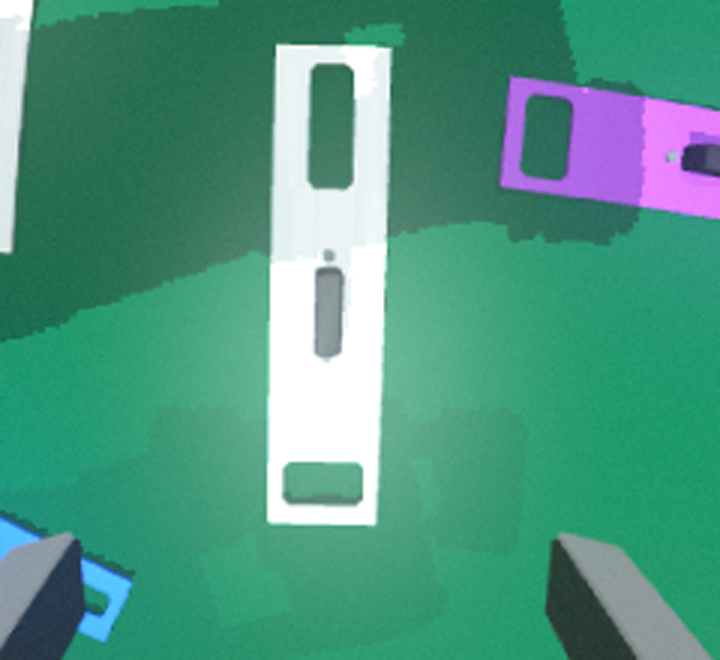

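Confirmed: this is the larger steel bar, with its eye at the lower end (crop px (322,482)), its slot at the top and its grip at crop (328,312). Its yaw is 2.7° and the grip is at about (491,225). Next, the grasp.

>>> drive_tool(targets=[[[60,3.8,26.4,-40,0,0,-0.025],[50,0,0,-55,0,0,0],[50,0,0,-55,0,0,0],[50,0,0,-50,0,0,0],[50,0,0,-30,0,0,0],[50,0,0,-17,0,0,0],[50,0,0,0,0,0,0]]])

```text
t: 5.42
eef_pos: [491.8, 223.1, 13.6]
tcp_rot: [0.512, 0.487, 0.512, -0.488]
ft_force: [0.3, 0.2, 0.3]
opening: 0.537
```

```bash
python3 -c "
from h import *
st()"
```

```text
t 5.42 tcp [491.8 223.1  13.6] tx [-0. -0. -1.] ty [ 0.999  0.049 -0.   ] f [0.3 0.2 0.3] op 50.4 j [ 0.36  0.52  1.71 -0.    0.91  0.31]
```

>>> drive_tool(force=50, targets=[[[50,-0.5,1.5,0,0,0,0],[10,0,0,0,0,0,0],[5,0,0,0,0,0,0],[5,0,0,0,0,0,0],[5,0,0,0,0,0,0],[5,0,0,0,0,0,0]]])

```text
t: 6.18
eef_pos: [491.2, 224.7, 13.5]
tcp_rot: [0.512, 0.488, 0.512, -0.488]
ft_force: [-0.6, -0.3, 1.2]
opening: 0.125
```

```bash
python3 -c "
from h import *
st()"
```

```text
t 6.17 tcp [491.2 224.7  13.5] tx [-0.  0. -1.] ty [ 0.999  0.049 -0.   ] f [-0.6 -0.3  1.2] op 11.7 j [0.36 0.52 1.71 0.   0.91 0.31]
```

The bar is gripped (opening 11.7 mm). Next I'll lift it, align it with the jig's yaw (9.8°), carry it over the stud and tilt it about 37°.

>>> drive_tool(targets=[[[5,0,0,15,0,0,0],[5,0,0,40,0,0,0.03],[5,0,0,45,0,0,0.03],[5,0,0,45,0,0,0.03],[5,0,0,30,0,0,0.032],[5,0,0,0,0,0,0]]])

```text
t: 6.92
eef_pos: [491.9, 225.0, 190.8]
tcp_rot: [0.542, 0.457, 0.54, -0.454]
ft_force: [-0.3, -0.5, -3.8]
opening: 0.122
```

```bash
python3 -c "
from h import *
st()"
```

```text
t 6.92 tcp [491.9 225.  190.8] tx [ 0.004  0.002 -1.   ] ty [0.985 0.17  0.004] f [-0.3 -0.5 -3.8] op 11.5 j [0.36 0.29 1.57 0.   1.28 0.19]
```

>>> drive_tool(targets=[[[5,10,-44,0,0.0795,0.0137,0],[5,10,-44,0,0.0795,0.0137,0],[5,10,-44,0,0.0795,0.0137,0],[5,10,-44,0,0.0795,0.0137,0],[5,10,-44,0,0.0795,0.0137,0],[5,10,-44,0,0.0795,0.0137,0],[5,10,-44,0,0.0795,0.0137,0],[5,10,-44,0,0.0795,0.0137,0]]])

```text
t: 7.92
eef_pos: [571.0, -128.7, 186.8]
tcp_rot: [0.34, 0.577, 0.685, -0.287]
ft_force: [1.4, 0.9, -3.1]
opening: 0.123
```

>>> drive_tool(targets=[[[5,0,0,0,0,0,0],[5,0,0,0,0,0,0]]])

```text
t: 8.18
eef_pos: [570.9, -126.9, 187.0]
tcp_rot: [0.34, 0.577, 0.685, -0.288]
ft_force: [-0.2, 0.2, -3.4]
opening: 0.125
```

```bash
cat > plan.py <<'E'
from h import *
ex=np.array([-np.sin(np.radians(9.8)),np.cos(np.radians(9.8)),0]); ez=np.array([0,0,1.]); ey=np.cross(ez,ex)
S=np.array([582.6,-182.3,0])
V=np.array([92.5,3.5])  # A->TCP in bar frame
def pose(th,ax,az):  # th deg, A.x relative to stud axis, A.z
    t=np.radians(th); d=np.cos(t)*ex+np.sin(t)*ez; n=-np.sin(t)*ex+np.cos(t)*ez
    return S+ax*ex+az*ez+V[0]*d+V[1]*n, np.stack([-n,-ey*1.0,np.cross(-n,-ey)],1)
def now():
    s=st(); Q=R.from_quat(np.roll(s['tcp_rot'],-1)).as_matrix()
    n=-Q[:,0]; d=np.cross(Q[:,1],Q[:,0])*1.0
    if d@ex<0: d=-d
    p=s['eef_pos']; A=p-V[0]*d-V[1]*n-S
    print('tilt',np.round(np.degrees(np.arcsin(d@ez)),2),'yaw',np.round(np.degrees(np.arctan2(-d[0],d[1])),2),'A xyz jig',np.round([A@ex,A@ey,A[2]],2),'f jig',np.round([s['ft_force']@ex,s['ft_force']@ey,s['ft_force'][2]],1),'M',np.round([s['torque']@ex,s['torque']@ey,s['torque'][2]],2))
    return p,Q
def go(th,ax,az):
    p,Q=now(); T,QT=pose(th,ax,az)
    rv=R.from_matrix(QT@Q.T).as_rotvec(); print('delta',np.round(T-p,1),np.round(rv,4))
E
python3 -c "
from plan import *
go(37,-22,75)
c=camera('scene'); save(c,'s2.png',(200,150,160,120),5)
c=camera('wrist'); save(c,'w2.png',s=1.4)"
```

```text
t 8.18 tcp [ 570.9 -126.9  187. ] tx [-0.103  0.593 -0.798] ty [ 0.986  0.169 -0.002] f [-0.2  0.2 -3.4] op 11.7 j [-0.5   0.62  1.24  0.49  1.71 -0.71]
tilt 37.02 yaw 9.66 A xyz jig [-15.18   2.32 128.55] f jig [ 0.2  0.1 -3.4] M [0.06 0.68 0.05]
delta [  3.3  -6.3 -53.6] [-0.0001 -0.002   0.001 ]
```

View pics/s2.png

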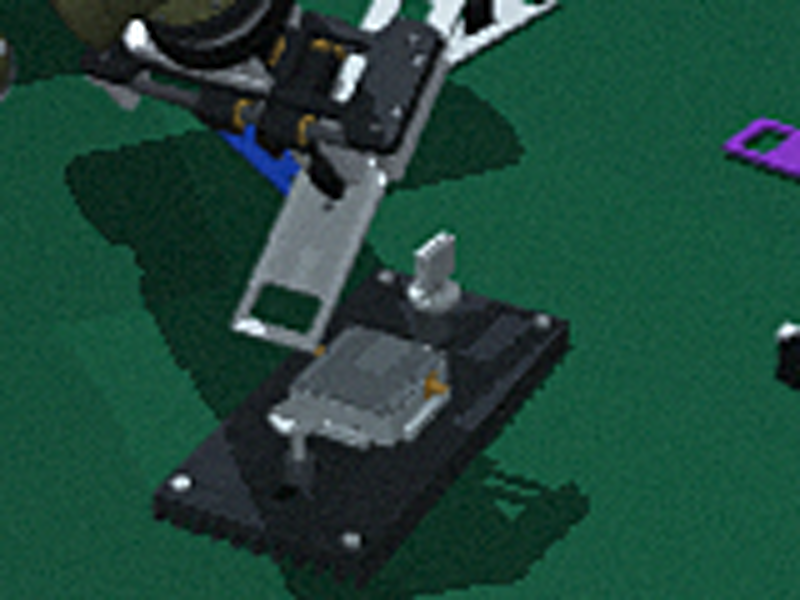

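The scene picture shows the bar held tilted, with its eye end at crop (280,310). The stud head is at (285,415) and the screw wing at (435,265). I'll check the bar's true tilt and end position from depth before descending.

```bash
cat > chk.py <<'E'
from plan import *
def barfit(c):
    P=cloud(c,0); q=P-S; x=q@ex; y=q@ey; z=P[...,2]
    p,Q=now(); n=-Q[:,0]; d=np.cross(Q[:,1],Q[:,0]); d=d if d@ex>0 else -d
    r=P-p; bx=r@d; bn=r@n; by=r@ey
    m=(bx>-115)&(bx<-20)&(abs(by)<35)&(abs(bn+3.5)<6)
    co=np.polyfit(bx[m],bn[m],1); print('n',m.sum(),'plate tilt err deg',np.round(np.degrees(np.arctan(co[0])),2),'height at -60',np.round(np.polyval(co,-60),1),'(exp -3.5)')
    print('end bx',np.round(np.percentile(bx[m],[0.3,1,2]),1),'(exp -100.5) by range',np.round(np.percentile(by[m],[1,99]),1))
    ms=(np.hypot(x,y)<24)&(z>56)&(z<70); print('stud head in scene cloud rel S:',np.round([np.percentile(x[ms],[2,98]).mean(),np.percentile(y[ms],[2,98]).mean(),np.median(z[ms])],1),ms.sum())
if __name__=='__main__': barfit(camera('scene'))
E
python3 chk.py
```

```text
t 8.32 tcp [ 571.2 -126.1  188.6] tx [-0.103  0.592 -0.799] ty [0.985 0.171 0.   ] f [ 0.   0.3 -2.3] op 11.9 j [-0.5   0.61  1.24  0.49  1.71 -0.71]
tilt 36.95 yaw 9.87 A xyz jig [-14.53   1.62 130.19] f jig [ 0.3 -0.1 -2.3] M [ 0.05  0.73 -0.02]
n 420 plate tilt err deg 0.04 height at -60 -3.0 (exp -3.5)
end bx [-100.2 -100.   -99.5] (exp -100.5) by range [-24.6  26.7]
stud head in scene cloud rel S: [-2.2  1.3 64.8] 66
```

>>> drive_tool(targets=[[[5,2.5,-8.8,-10,0,0,0],[5,0,0,-25,0,0,0],[5,0,0,-25,0,0,0],[5,0,0,-12,0,0,0],[5,0,0,0,0,0,0],[5,0,0,0,0,0,0]]])

```text
t: 9.07
eef_pos: [574.1, -136.2, 117.4]
tcp_rot: [0.342, 0.577, 0.684, -0.287]
ft_force: [0.6, 0.4, -3.9]
opening: 0.126
```

Run:
```python
from chk import *
c=camera('scene'); save(c,'s3.png',(220,170,110,85),7)
barfit(c)
for i in range(3): camera('scene'); now()
```

```text
t 9.12 tcp [ 574.1 -136.3  117.5] tx [-0.101  0.592 -0.799] ty [0.985 0.17  0.002] f [-0.5 -0.2 -3.2] op 11.7 j [-0.51  0.7   1.27  0.49  1.61 -0.78]
tilt 36.92 yaw 9.87 A xyz jig [-25.05   0.4   59.09] f jig [-0.1  0.6 -3.2] M [ 0.05  0.73 -0.03]
n 410 plate tilt err deg 0.81 height at -60 -2.8 (exp -3.5)
end bx [-99.8 -99.5 -99. ] (exp -100.5) by range [-24.8  26.5]
stud head in scene cloud rel S: [-6.4  0.4 64.3] 51
t 9.18 tcp [ 574.1 -136.3  117.4] tx [-0.101  0.592 -0.799] ty [0.985 0.17  0.001] f [ 0.3 -0.  -3. ] op 11.7 j [-0.51  0.7   1.27  0.49  1.61 -0.78]
tilt 36.92 yaw 9.86 A xyz jig [-25.02   0.47  59.01] f jig [-0.1 -0.3 -3. ] M [ 0.02  0.74 -0.  ]
t 9.22 tcp [ 574.  -136.2  117.2] tx [-0.101  0.592 -0.799] ty [0.985 0.17  0.001] f [-0.4  0.1 -3. ] op 11.6 j [-0.51  0.7   1.27  0.49  1.61 -0.78]
tilt 36.93 yaw 9.85 A xyz jig [-24.99   0.55  58.87] f jig [ 0.1  0.4 -3. ] M [ 0.04  0.67 -0.  ]
t 9.28 tcp [ 573.9 -136.2  117.1] tx [-0.101  0.592 -0.799] ty [0.985 0.17  0.001] f [-0.4 -0.3 -4.3] op 11.8 j [-0.51  0.7   1.27  0.49  1.61 -0.78]
tilt 36.94 yaw 9.84 A xyz jig [-24.91   0.63  58.7 ] f jig [-0.2  0.4 -4.3] M [ 0.14  0.68 -0.02]
```

View pics/s3.png

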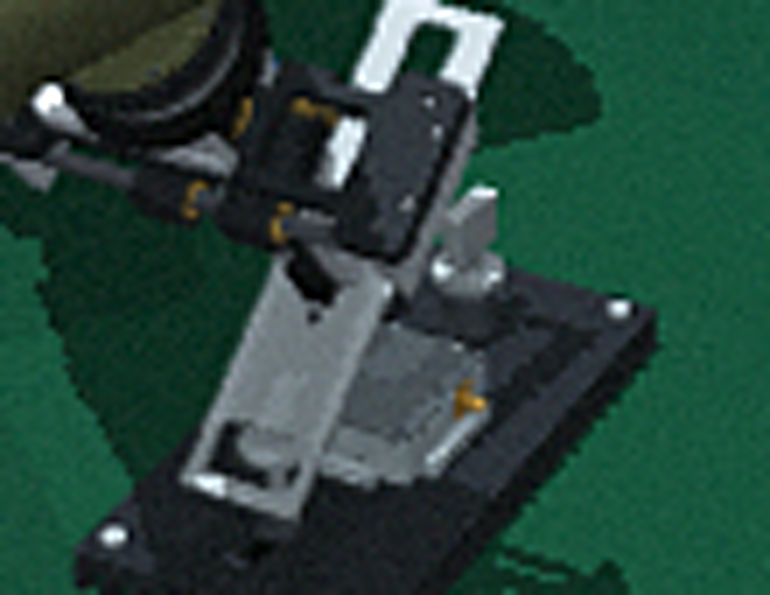

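The head shows through the eye at crop (265,445), with the bridge still on its outer side. I'll lower 2 mm, then advance towards the neck.

>>> drive_tool(targets=[[[5,0,0,-2.2,0,0,0],[5,-0.7,4,0,0,0,0],[5,-0.7,4,0,0,0,0],[5,-0.5,3,0,0,0,0],[5,-0.2,1,0,0,0,0],[5,0,0,0,0,0,0]]])

```text
t: 10.02
eef_pos: [571.6, -124.0, 114.3]
tcp_rot: [0.341, 0.576, 0.684, -0.287]
ft_force: [-0.2, -0.5, -3.0]
opening: 0.122
```

Run:
```python
from chk import *
for i in range(3): camera('scene'); now()
```

```text
t 10.07 tcp [ 571.7 -124.1  114.3] tx [-0.102  0.593 -0.799] ty [0.985 0.17  0.   ] f [ 0.4 -1.1 -2.9] op 11.6 j [-0.5   0.69  1.3   0.49  1.59 -0.77]
tilt 36.98 yaw 9.8 A xyz jig [-12.58   0.88  55.83] f jig [-1.2 -0.2 -2.9] M [ 0.06  0.74 -0.06]
t 10.12 tcp [ 571.6 -124.1  114.2] tx [-0.102  0.593 -0.799] ty [0.985 0.17  0.   ] f [ 0.5  0.2 -2.6] op 11.8 j [-0.5   0.69  1.3   0.49  1.59 -0.77]
tilt 36.98 yaw 9.8 A xyz jig [-12.62   0.9   55.81] f jig [ 0.1 -0.6 -2.6] M [ 0.05  0.69 -0.06]
t 10.18 tcp [ 571.7 -124.2  114.2] tx [-0.102  0.593 -0.799] ty [0.985 0.17  0.   ] f [-0.8 -0.5 -3.8] op 11.7 j [-0.5   0.69  1.3   0.49  1.59 -0.77]
tilt 36.97 yaw 9.8 A xyz jig [-12.66   0.9   55.8 ] f jig [-0.4  0.8 -3.8] M [ 0.08  0.68 -0.02]
```

>>> drive_tool(targets=[[[5,-0.4,2.5,0.3,0,0,0],[5,-0.1,0.7,0,0,0,0],[5,0,0,0,0,0,0]]])

```text
t: 10.55
eef_pos: [571.1, -120.8, 114.6]
tcp_rot: [0.342, 0.576, 0.684, -0.287]
ft_force: [0.1, -0.2, -3.4]
opening: 0.124
```

>>> drive_tool(targets=[[[5,-0.1,0.7,0,0,0,0],[5,0,0,0,0,0,0]]])

```text
t: 10.8
eef_pos: [571.0, -120.2, 114.5]
tcp_rot: [0.341, 0.576, 0.684, -0.287]
ft_force: [0.4, 0.5, -3.4]
opening: 0.125
```

>>> drive_tool(targets=[[[5,-0.1,0.7,0,0,0,0],[5,0,0,0,0,0,0]]])

```text
t: 11.05
eef_pos: [570.9, -119.5, 114.5]
tcp_rot: [0.341, 0.576, 0.684, -0.287]
ft_force: [0.5, 1.4, -1.9]
opening: 0.126
```

Run:
```python
from chk import *
for i in range(3): camera('scene'); now()
```

```text
t 11.1 tcp [ 571.  -119.5  114.5] tx [-0.102  0.593 -0.799] ty [0.985 0.17  0.   ] f [-0.6 -0.3 -3.5] op 11.5 j [-0.49  0.68  1.31  0.49  1.58 -0.77]
tilt 36.98 yaw 9.8 A xyz jig [-7.89  0.77 56.11] f jig [-0.2  0.6 -3.5] M [ 0.05  0.72 -0.01]
t 11.15 tcp [ 570.9 -119.5  114.5] tx [-0.102  0.593 -0.799] ty [0.985 0.17  0.   ] f [ 0.8 -0.4 -3.2] op 11.6 j [-0.49  0.68  1.31  0.49  1.58 -0.77]
tilt 36.98 yaw 9.8 A xyz jig [-7.9   0.81 56.09] f jig [-0.6 -0.7 -3.2] M [0.05 0.69 0.  ]
t 11.2 tcp [ 570.9 -119.5  114.6] tx [-0.102  0.593 -0.799] ty [0.985 0.17  0.   ] f [-0.5 -0.  -3.1] op 11.8 j [-0.49  0.68  1.31  0.49  1.58 -0.77]
tilt 36.98 yaw 9.8 A xyz jig [-7.92  0.81 56.12] f jig [ 0.1  0.5 -3.1] M [0.03 0.74 0.01]
```

>>> drive_tool(targets=[[[5,-0.1,0.6,0,0,0,0],[5,0,0,0,0,0,0]]])

```text
t: 11.45
eef_pos: [570.8, -118.8, 114.6]
tcp_rot: [0.341, 0.576, 0.684, -0.287]
ft_force: [-0.1, 0.2, -3.2]
opening: 0.123
```

>>> drive_tool(targets=[[[5,-0.1,0.6,0,0,0,0],[5,0,0,0,0,0,0]]])

```text
t: 11.7
eef_pos: [570.7, -118.2, 114.5]
tcp_rot: [0.341, 0.576, 0.684, -0.287]
ft_force: [0.4, 0.9, -2.6]
opening: 0.123
```

>>> drive_tool(targets=[[[5,-0.1,0.5,0,0,0,0],[5,0,0,0,0,0,0]]])

```text
t: 11.95
eef_pos: [570.7, -117.8, 114.6]
tcp_rot: [0.342, 0.576, 0.684, -0.287]
ft_force: [-0.4, -0.5, -2.9]
opening: 0.12
```

Run:
```python
from chk import *
for i in range(3): camera('scene'); now()
```

```text
t 12.0 tcp [ 570.6 -117.8  114.5] tx [-0.102  0.593 -0.799] ty [0.985 0.17  0.   ] f [-0.2 -0.7 -2.8] op 11.8 j [-0.49  0.68  1.31  0.49  1.58 -0.77]
tilt 36.97 yaw 9.8 A xyz jig [-6.22  0.82 56.1 ] f jig [-0.7  0.3 -2.8] M [ 0.1   0.74 -0.  ]
t 12.05 tcp [ 570.7 -117.8  114.6] tx [-0.102  0.593 -0.799] ty [0.985 0.17  0.   ] f [-0.  -0.2 -3.8] op 11.3 j [-0.49  0.68  1.31  0.49  1.58 -0.77]
tilt 36.97 yaw 9.8 A xyz jig [-6.23  0.79 56.13] f jig [-0.2  0.1 -3.8] M [ 0.06  0.75 -0.06]
t 12.1 tcp [ 570.6 -117.8  114.6] tx [-0.102  0.593 -0.799] ty [0.985 0.17  0.   ] f [ 0.2 -0.4 -4. ] op 11.5 j [-0.49  0.68  1.31  0.49  1.58 -0.77]
tilt 36.97 yaw 9.8 A xyz jig [-6.21  0.8  56.12] f jig [-0.4 -0.2 -4. ] M [ 0.09  0.76 -0.07]
```

>>> drive_tool(targets=[[[5,-0.1,0.6,0,0,0,0],[5,0,0,0,0,0,0]]])

```text
t: 12.35
eef_pos: [570.6, -117.3, 114.5]
tcp_rot: [0.342, 0.576, 0.684, -0.288]
ft_force: [0.5, -0.6, -3.1]
opening: 0.122
```

>>> drive_tool(targets=[[[5,-0.1,0.6,0,0,0,0],[5,0,0,0,0,0,0]]])

```text
t: 12.6
eef_pos: [570.5, -116.8, 114.5]
tcp_rot: [0.342, 0.576, 0.684, -0.288]
ft_force: [0.0, -4.1, -4.2]
opening: 0.126
```

Run:
```python
from chk import *
for i in range(3): camera('scene'); now()
```

```text
t 12.65 tcp [ 570.5 -116.8  114.5] tx [-0.102  0.592 -0.799] ty [0.985 0.17  0.   ] f [ 1.1 -4.3 -3.9] op 11.6 j [-0.49  0.68  1.31  0.49  1.58 -0.77]
tilt 36.95 yaw 9.79 A xyz jig [-5.24  0.83 56.08] f jig [-4.4 -0.3 -3.9] M [ 0.04  1.69 -0.02]
t 12.7 tcp [ 570.5 -116.8  114.5] tx [-0.102  0.592 -0.799] ty [0.985 0.17  0.   ] f [ 1.4 -5.7 -4.7] op 11.6 j [-0.49  0.68  1.31  0.49  1.58 -0.77]
tilt 36.95 yaw 9.79 A xyz jig [-5.2   0.81 56.08] f jig [-5.9 -0.4 -4.7] M [ 0.05  1.8  -0.  ]
t 12.75 tcp [ 570.5 -116.8  114.5] tx [-0.102  0.592 -0.799] ty [0.985 0.17  0.   ] f [ 0.9 -4.  -5.2] op 11.6 j [-0.49  0.68  1.31  0.49  1.58 -0.77]
tilt 36.95 yaw 9.8 A xyz jig [-5.18  0.79 56.12] f jig [-4.1 -0.2 -5.2] M [ 0.04  1.78 -0.  ]
```

I felt the neck: about 4–5 N along the jig's −x, nothing vertical. Next I'll work out the levelling moves about the neck, backed off 0.4 mm.

Run:
```python
from plan import *
def A(th,z): return pose(th,-3.2-4*np.sin(np.radians(th)),z)[0]
c0=-5.2; p=pose(36.95,c0,56.1)[0]
ths=[36.95]+list(np.arange(34.5,-0.1,-2.3)); ths[-1]=0; print(ths)
zs=np.linspace(56.4,56.4,len(ths))
for th,z in zip(ths[1:],zs[1:]):
    q=A(th,z); print(round(th,1),np.round(q-p,2)); p=p+np.round(q-p,1)
for i in range(1): print('rot/2.3deg',np.round(-np.radians(2.3)*np.array([.9854,.1702]),4), 'first',np.round(-np.radians(2.45)*np.array([.9854,.1702]),4))
```

```text
[36.95, np.float64(34.5), np.float64(32.2), np.float64(29.900000000000006), np.float64(27.60000000000001), np.float64(25.30000000000001), np.float64(23.000000000000014), np.float64(20.700000000000017), np.float64(18.40000000000002), np.float64(16.100000000000023), np.float64(13.800000000000026), np.float64(11.500000000000028), np.float64(9.200000000000031), np.float64(6.900000000000034), np.float64(4.600000000000037), np.float64(2.30000000000004), 0]
34.5 [-0.37  2.13 -2.82]
32.2 [-0.36  2.29 -3.05]
29.9 [-0.33  2.13 -3.16]
27.6 [-0.38  2.05 -3.14]
25.3 [-0.3   1.85 -3.31]
23.0 [-0.31  1.82 -3.34]
20.7 [-0.29  1.65 -3.43]
18.4 [-0.25  1.46 -3.48]
16.1 [-0.19  1.33 -3.49]
13.8 [-0.2   1.26 -3.54]
11.5 [-0.19  1.05 -3.63]
9.2 [-0.15  1.   -3.66]
6.9 [-0.09  0.8  -3.61]
4.6 [-0.11  0.66 -3.69]
2.3 [-0.1   0.48 -3.69]
0 [-0.06  0.35 -3.7 ]
rot/2.3deg [-0.0396 -0.0068] first [-0.0421 -0.0073]
```

>>> drive_tool(targets=[[[5,-0.4,2.1,-2.8,-0.0421,-0.0073,0],[5,-0.4,2.3,-3.1,-0.0396,-0.0068,0],[5,-0.3,2.1,-3.2,-0.0396,-0.0068,0],[5,-0.4,2.1,-3.1,-0.0396,-0.0068,0],[5,0,0,0,0,0,0],[5,0,0,0,0,0,0]]])

```text
t: 13.5
eef_pos: [569.1, -107.8, 102.8]
tcp_rot: [0.397, 0.551, 0.654, -0.334]
ft_force: [-1.5, -5.1, -0.6]
opening: 0.125
```

Run:
```python
from chk import *
for i in range(2): camera('scene'); now()
```

```text
t 13.55 tcp [ 569.1 -107.9  102.8] tx [-0.078  0.456 -0.886] ty [0.985 0.17  0.001] f [-0.3 -4.  -1.8] op 11.7 j [-0.43  0.61  1.39  0.4   1.43 -0.72]
tilt 27.57 yaw 9.83 A xyz jig [-4.76  0.62 56.85] f jig [-3.9  1.  -1.8] M [0.23 1.51 0.02]
t 13.6 tcp [ 569.1 -107.9  102.7] tx [-0.078  0.456 -0.886] ty [0.985 0.17  0.001] f [ 0.6 -4.4 -1. ] op 11.8 j [-0.43  0.61  1.39  0.4   1.43 -0.72]
tilt 27.58 yaw 9.83 A xyz jig [-4.76  0.64 56.78] f jig [-4.4  0.2 -1. ] M [0.18 1.46 0.03]
```

>>> drive_tool(targets=[[[5,0.1,-0.6,-0.1,0,0,0],[5,0,0,0,0,0,0],[5,0,0,0,0,0,0]]])

```text
t: 13.98
eef_pos: [569.0, -108.4, 102.2]
tcp_rot: [0.396, 0.551, 0.654, -0.333]
ft_force: [0.9, -2.2, -3.2]
opening: 0.124
```

Run:
```python
from chk import *
for i in range(3): camera('scene'); now()
```

```text
t 14.03 tcp [ 569.  -108.4  102.2] tx [-0.079  0.457 -0.886] ty [0.985 0.17  0.   ] f [ 1.1 -1.2 -2.9] op 11.6 j [-0.43  0.62  1.39  0.4   1.44 -0.72]
tilt 27.64 yaw 9.8 A xyz jig [-5.22  0.77 56.17] f jig [-1.4 -0.9 -2.9] M [-0.03  0.95  0.01]
t 14.07 tcp [ 569.  -108.5  102.2] tx [-0.079  0.457 -0.886] ty [0.985 0.17  0.   ] f [ 1.3 -2.3 -3.4] op 11.5 j [-0.43  0.62  1.39  0.4   1.44 -0.72]
tilt 27.64 yaw 9.8 A xyz jig [-5.25  0.81 56.18] f jig [-2.4 -0.9 -3.4] M [0.06 0.98 0.02]
t 14.12 tcp [ 569.  -108.5  102.2] tx [-0.079  0.457 -0.886] ty [0.985 0.17  0.   ] f [ 0.7 -2.5 -2.6] op 11.4 j [-0.43  0.62  1.39  0.4   1.44 -0.72]
tilt 27.63 yaw 9.8 A xyz jig [-5.28  0.81 56.2 ] f jig [-2.5 -0.3 -2.6] M [-0.04  0.92  0.04]
```

>>> drive_tool(targets=[[[5,-0.2,1.5,-3.2,-0.0396,-0.0068,0],[5,-0.3,1.8,-3.3,-0.0396,-0.0068,0],[5,-0.3,1.6,-3.4,-0.0396,-0.0068,0],[5,-0.3,1.5,-3.5,-0.0396,-0.0068,0],[5,0,0,0,0,0,0],[5,0,0,0,0,0,0]]])

```text
t: 14.88
eef_pos: [568.0, -102.1, 88.9]
tcp_rot: [0.447, 0.523, 0.621, -0.377]
ft_force: [-0.3, -0.1, -2.3]
opening: 0.128
```

Run:
```python
from chk import *
for i in range(3): camera('scene'); now()
```

```text
t 14.93 tcp [ 568.  -102.2   88.9] tx [-0.054  0.312 -0.949] ty [0.985 0.17  0.   ] f [ 0.7  0.1 -2.5] op 11.5 j [-0.37  0.56  1.46  0.29  1.3  -0.64]
tilt 18.45 yaw 9.79 A xyz jig [-5.2   0.79 56.32] f jig [-0.  -0.8 -2.5] M [0.05 0.44 0.08]
t 14.97 tcp [ 568.  -102.3   88.9] tx [-0.054  0.312 -0.949] ty [ 0.985  0.17  -0.   ] f [-0.2 -0.  -3.4] op 12.0 j [-0.37  0.56  1.46  0.29  1.3  -0.64]
tilt 18.45 yaw 9.78 A xyz jig [-5.27  0.82 56.26] f jig [ 0.   0.2 -3.4] M [0.08 0.48 0.02]
t 15.03 tcp [ 567.9 -102.3   88.8] tx [-0.054  0.312 -0.949] ty [ 0.985  0.17  -0.   ] f [ 0.3 -0.4 -4.1] op 11.6 j [-0.37  0.56  1.46  0.29  1.3  -0.64]
tilt 18.45 yaw 9.78 A xyz jig [-5.27  0.85 56.24] f jig [-0.4 -0.3 -4.1] M [0.08 0.44 0.04]
```

>>> drive_tool(targets=[[[5,-0.3,1.6,-3.4,-0.0396,-0.0068,0],[5,-0.2,1.3,-3.5,-0.0396,-0.0068,0],[5,-0.2,1.1,-3.6,-0.0396,-0.0068,0],[5,-0.1,1.0,-3.6,-0.0396,-0.0068,0],[5,0,0,0,0,0,0],[5,0,0,0,0,0,0]]])

```text
t: 15.78
eef_pos: [567.1, -97.2, 74.6]
tcp_rot: [0.496, 0.49, 0.582, -0.418]
ft_force: [1.0, -4.1, -4.8]
opening: 0.122
```

Run:
```python
from chk import *
for i in range(3): camera('scene'); now()
```

```text
t 15.82 tcp [567.1 -97.2  74.6] tx [-0.027  0.157 -0.987] ty [ 0.985  0.17  -0.   ] f [ 1.  -3.9 -4.6] op 11.7 j [-0.3   0.53  1.53  0.16  1.16 -0.54]
tilt 9.17 yaw 9.79 A xyz jig [-4.3   0.81 56.44] f jig [-4.  -0.3 -4.6] M [ 0.18  0.97 -0.02]
t 15.88 tcp [567.1 -97.2  74.7] tx [-0.027  0.157 -0.987] ty [ 0.985  0.17  -0.   ] f [ 0.3 -3.9 -5.2] op 11.6 j [-0.3   0.53  1.53  0.16  1.16 -0.54]
tilt 9.18 yaw 9.79 A xyz jig [-4.29  0.79 56.49] f jig [-3.9  0.4 -5.2] M [ 0.2   0.98 -0.05]
t 15.93 tcp [567.1 -97.2  74.7] tx [-0.027  0.157 -0.987] ty [ 0.985  0.17  -0.   ] f [-0.  -4.3 -4.6] op 11.3 j [-0.3   0.53  1.53  0.16  1.16 -0.54]
tilt 9.19 yaw 9.79 A xyz jig [-4.27  0.81 56.45] f jig [-4.2  0.8 -4.6] M [ 0.11  0.98 -0.1 ]
```

>>> drive_tool(targets=[[[5,0.1,-0.5,-0.4,0,0,0],[5,-0.1,0.7,-3.6,-0.0396,-0.0068,0],[5,-0.1,0.7,-3.7,-0.0396,-0.0068,0],[5,-0.1,0.5,-3.7,-0.0396,-0.0068,0],[5,0,0,0,0,0,0],[5,0,0,0,0,0,0]]])

```text
t: 16.68
eef_pos: [566.9, -95.6, 63.4]
tcp_rot: [0.53, 0.464, 0.552, -0.446]
ft_force: [0.3, -2.5, -2.6]
opening: 0.121
```

Run:
```python
from chk import *
c=camera('scene'); save(c,'s4.png',(230,180,100,80),8); now()
for i in range(2): camera('scene'); now()
```

```text
t 16.73 tcp [566.9 -95.6  63.4] tx [-0.007  0.04  -0.999] ty [ 0.985  0.17  -0.   ] f [-0.  -1.7 -2.8] op 11.7 j [-0.25  0.51  1.57  0.04  1.07 -0.44]
tilt 2.32 yaw 9.79 A xyz jig [-4.22  0.69 56.14] f jig [-1.7  0.3 -2.8] M [ 0.13  0.38 -0.  ]
t 16.77 tcp [567.  -95.6  63.4] tx [-0.007  0.04  -0.999] ty [ 0.985  0.17  -0.   ] f [ 0.7 -1.3 -3.6] op 11.2 j [-0.25  0.51  1.57  0.04  1.07 -0.44]
tilt 2.32 yaw 9.79 A xyz jig [-4.23  0.69 56.15] f jig [-1.4 -0.5 -3.6] M [0.05 0.31 0.  ]
t 16.82 tcp [566.9 -95.7  63.4] tx [-0.007  0.04  -0.999] ty [ 0.985  0.17  -0.   ] f [ 0.2 -1.1 -4.1] op 11.9 j [-0.25  0.51  1.57  0.04  1.07 -0.44]
tilt 2.32 yaw 9.78 A xyz jig [-4.26  0.71 56.15] f jig [-1.1 -0.  -4.1] M [0.09 0.33 0.06]
```

View pics/s4.png

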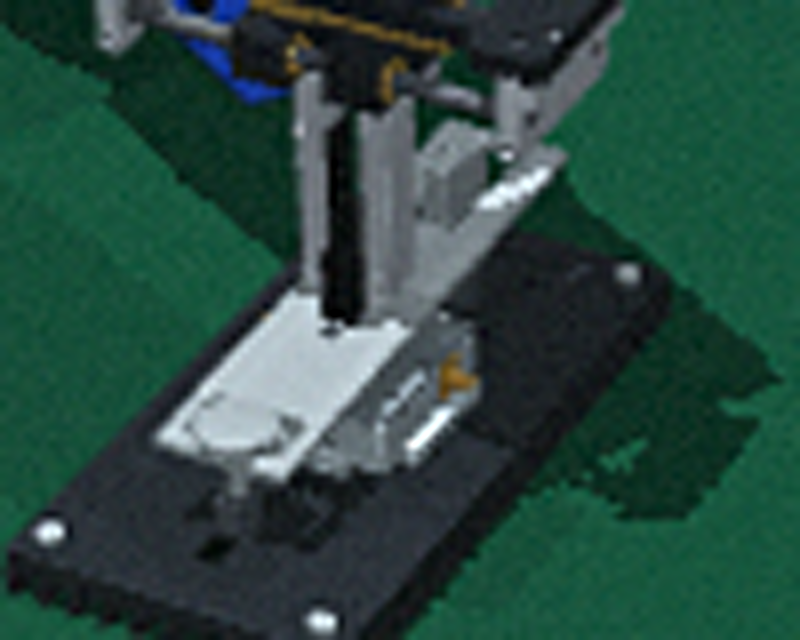

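The head (240,420) is above the plate and the wing (450,175) stands through the slot. Next I'll finish levelling and lower onto the module.

>>> drive_tool(targets=[[[5,0,0.1,-3.7,-0.0399,-0.0069,0],[5,0,0,-0.8,0,0,0],[5,0,0,-0.5,0,0,0],[5,0,0,0,0,0,0]]])

```text
t: 17.32
eef_pos: [566.9, -95.7, 58.3]
tcp_rot: [0.541, 0.456, 0.541, -0.456]
ft_force: [0.7, -0.3, -3.6]
opening: 0.122
```

Run:
```python
from chk import *
for i in range(3): camera('scene'); now()
```

```text
t 17.38 tcp [566.9 -95.7  58.4] tx [-0.  0. -1.] ty [ 0.985  0.17  -0.   ] f [-0.3 -0.4 -3.4] op 11.6 j [-0.23  0.51  1.59  0.    1.04 -0.4 ]
tilt 0.01 yaw 9.78 A xyz jig [-4.52  0.73 54.86] f jig [-0.3  0.4 -3.4] M [0.06 0.09 0.02]
t 17.43 tcp [566.9 -95.7  58.4] tx [-0. -0. -1.] ty [ 0.985  0.17  -0.   ] f [ 0.4 -0.9 -3. ] op 11.2 j [-0.23  0.51  1.59 -0.    1.04 -0.4 ]
tilt 0.0 yaw 9.78 A xyz jig [-4.54  0.73 54.86] f jig [-1.  -0.2 -3. ] M [0.09 0.1  0.03]
t 17.48 tcp [566.9 -95.7  58.4] tx [-0. -0. -1.] ty [ 0.985  0.17  -0.   ] f [-0.  -0.1 -2.6] op 11.6 j [-0.23  0.51  1.59 -0.    1.04 -0.4 ]
tilt -0.0 yaw 9.78 A xyz jig [-4.55  0.72 54.87] f jig [-0.1  0.1 -2.6] M [ 0.09  0.12 -0.  ]
```

>>> drive_tool(targets=[[[5,-0.1,0.4,-0.5,0,0,0],[5,0,0,-0.3,0,0,0],[5,0,0,0,0,0,0]]])

```text
t: 17.85
eef_pos: [566.9, -95.4, 57.6]
tcp_rot: [0.541, 0.455, 0.541, -0.456]
ft_force: [-0.0, -1.3, -2.5]
opening: 0.123
```

>>> drive_tool(targets=[[[5,0,0,-0.3,0,0,0],[5,0,0,0,0,0,0]]])

```text
t: 18.1
eef_pos: [566.9, -95.4, 57.5]
tcp_rot: [0.541, 0.455, 0.541, -0.456]
ft_force: [-0.6, -1.8, 1.7]
opening: 0.122
```

Run:
```python
from chk import *
for i in range(2): camera('scene'); now()
```

```text
t 18.15 tcp [566.9 -95.4  57.5] tx [ 0.    -0.001 -1.   ] ty [0.985 0.17  0.   ] f [-1.6 -1.8  2.5] op 11.9 j [-0.23  0.51  1.59 -0.    1.04 -0.4 ]
tilt -0.03 yaw 9.79 A xyz jig [-4.19  0.65 54.06] f jig [-1.5  1.9  2.5] M [ 0.37  0.21 -0.01]
t 18.2 tcp [566.9 -95.4  57.5] tx [ 0.    -0.001 -1.   ] ty [0.985 0.17  0.   ] f [-1.8 -1.5  3.1] op 11.8 j [-0.23  0.51  1.59 -0.    1.04 -0.4 ]
tilt -0.03 yaw 9.79 A xyz jig [-4.19  0.65 54.06] f jig [-1.2  2.   3.1] M [ 0.39  0.26 -0.01]
```

Seated: about +3 N upward at plate height 54. Next I'll release, rise and take a wrist view over the wing.

>>> drive_tool(targets=[[[20,0,0,0,0,0,0],[34,0,0,0,0,0,0],[34,0,0,0,0,0,0],[34,0,0,15,0,0,0],[40,0,0,40,0,0,0],[40,0,0,40,0,0,0],[40,0,0,0,0,0,0]]])

```text
t: 19.08
eef_pos: [568.2, -95.6, 156.4]
tcp_rot: [0.543, 0.456, 0.539, -0.455]
ft_force: [-0.5, -1.0, -0.5]
opening: 0.425
```

Run:
```python
from plan import *
now(); c=camera('wrist'); save(c,'w5.png',(180,90,230,200),3.3); np.save('w5.npy',c,allow_pickle=True)
P=cloud(c,1)
w,_=near(P,(555.5,-24),22,74,90); print('wing',len(w),rect(w),np.round(np.median(w[:,2]),1))
q=P-S; x,y,z=q@ex,q@ey,P[...,2]
m=(abs(y)<32)&(x>-25)&(x<215)&(z>47)&(z<57.5); print('plate',m.sum(),rect(P[m]),np.median(z[m]))
for a in (10,30,60,110,130,190,205):
    k=m&(abs(x-a)<6); print(a,np.round(np.median(z[k]),1),end=' ')
k=m; print('x range',np.round(np.percentile(x[k],[.5,99.5]),1),'y',np.round(np.percentile(y[k],[.5,99.5]),1))
g,_=near(P,S[:2]+89*ex[:2],30,76,92); print('grip',len(g),rect(g),np.round((g.mean(0)-S)@ex,1),np.median(g[:,2]))
h,_=near(P,S[:2],22,59,68); print('head',len(h),rect(h))
```

```text
t 19.07 tcp [568.2 -95.6 156.4] tx [ 0.006 -0.002 -1.   ] ty [0.985 0.17  0.006] f [-0.5 -1.  -0.5] op 39.9 j [-0.23  0.4   1.51 -0.    1.23 -0.4 ]
tilt -0.16 yaw 9.79 A xyz jig [ -4.59  -0.62 153.12] f jig [-0.9  0.6 -0.5] M [0.04 0.06 0.02]
wing 494 [555.4 -23.6  10.3  29.8   4.4] 82.1
plate 9991 [566.2 -88.1  50.7 217.4   9.8] 54.30398030572751
10 54.4 30 54.3 60 54.4 110 54.4 130 54.3 190 54.3 205 54.4 x range [ -9.8 203.9] y [-24.8  25. ]
grip 636 [567.  -94.6  11.5  35.6   9.8] 90.3 84.14013818621558
head 668 [ 583.1 -181.9   29.    29.5   20. ]
```

View pics/w5.png

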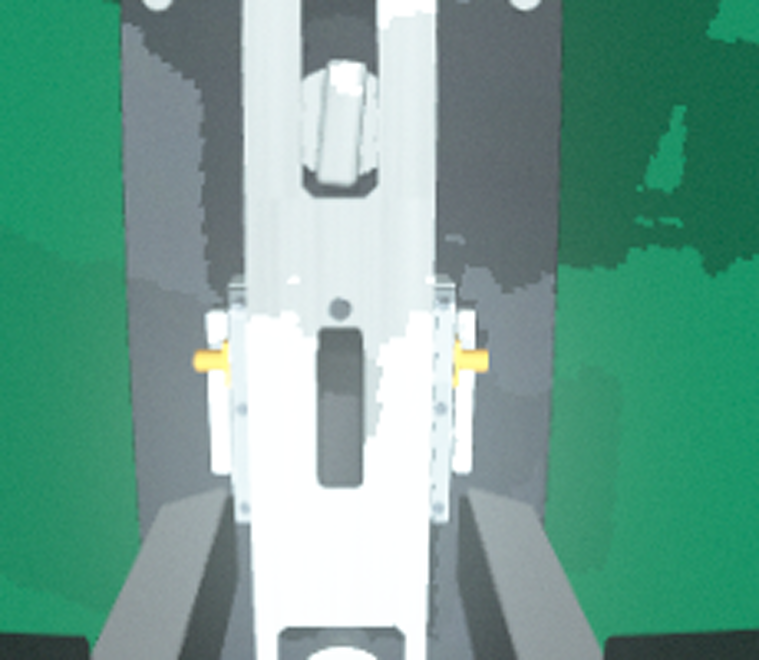

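The bar is level: plate top 54.3 mm all along, pad on the module, and the wing stands in the slot at crop (340,122), turned about 5°. Moving to the wing.

>>> drive_tool(targets=[[[30,-6,36,0,0,0,-0.05],[26,-6,36,-10,0,0,-0.048],[26,0,0,-30,0,0,0],[26,0,0,0,0,0,0],[26,0,0,0,0,0,0]]])

```text
t: 19.75
eef_pos: [555.1, -23.6, 112.8]
tcp_rot: [0.518, 0.481, 0.518, -0.482]
ft_force: [-0.3, -0.3, 0.5]
opening: 0.274
```

Run:
```python
from plan import *
for i in range(2): camera('top'); s=st()
```

```text
t 19.8 tcp [555.2 -23.7 113.1] tx [ 0.001 -0.    -1.   ] ty [0.997 0.072 0.001] f [0.1 0.6 0.3] op 26.1 j [-0.11  0.4   1.61 -0.    1.13 -0.18]
t 19.85 tcp [555.3 -23.7 113.1] tx [ 0.001 -0.001 -1.   ] ty [0.997 0.072 0.001] f [ 0.5 -0.4  0.5] op 25.8 j [-0.11  0.4   1.61 -0.    1.13 -0.18]
```

>>> drive_tool(force=15, targets=[[[26,0,0,-20,0,0,0],[26,0,0,-20,0,0,0],[26,0,0,-10,0,0,0],[26,0,0,0,0,0,0],[8,0,0,0,0,0,0],[5,0,0,0,0,0,0],[5,0,0,0,0,0,0]]])

```text
t: 20.72
eef_pos: [555.0, -23.3, 63.0]
tcp_rot: [0.518, 0.481, 0.518, -0.481]
ft_force: [-3.1, 0.3, 7.4]
opening: 0.106
```

>>> drive_tool(targets=[[[5,0,0,0,0,0,-0.1],[5,0,0,0,0,0,-0.12],[5,0,0,0,0,0,-0.12],[5,0,0,0,0,0,-0.12],[5,0,0,0,0,0,0]]])

```text
t: 21.35
eef_pos: [555.3, -23.4, 63.0]
tcp_rot: [0.395, 0.587, 0.394, -0.587]
ft_force: [-0.6, -1.3, 5.6]
opening: 0.104
```

Run:
```python
from plan import *
for i in range(2): camera('top'); s=st(); print(np.round(s['torque'],2))
```

```text
t 21.4 tcp [555.3 -23.4  63. ] tx [ 0.001 -0.    -1.   ] ty [ 0.927 -0.376  0.001] f [-0.2 -1.   6.1] op 9.6 j [-0.11  0.47  1.64 -0.    1.03  0.28]
[-0.24  0.29 -0.08]
t 21.45 tcp [555.3 -23.4  63. ] tx [ 0.001 -0.    -1.   ] ty [ 0.927 -0.375  0.001] f [-0.4 -0.3  6.1] op 10.2 j [-0.11  0.47  1.64 -0.    1.03  0.28]
[-0.27  0.27 -0.06]
```

>>> drive_tool(targets=[[[5,0,0,0,0,0,-0.13],[5,0,0,0,0,0,-0.13],[5,0,0,0,0,0,-0.13],[5,0,0,0,0,0,-0.13],[5,0,0,0,0,0,-0.13],[5,0,0,0,0,0,-0.13],[5,0,0,0,0,0,-0.12],[5,0,0,0,0,0,0]]])

```text
t: 22.45
eef_pos: [555.7, -23.8, 63.0]
tcp_rot: [0.101, 0.701, 0.1, -0.699]
ft_force: [2.1, -4.4, 4.6]
opening: 0.105
```

Run:
```python
from plan import *
for i in range(3): camera('top'); s=st(); print(np.round(s['torque'],2))
```

```text
t 22.5 tcp [555.7 -23.8  63. ] tx [ 0.002 -0.001 -1.   ] ty [ 0.284 -0.959  0.001] f [ 2.3 -4.3  4.6] op 9.5 j [-0.11  0.47  1.64 -0.    1.03  1.18]
[-0.99 -0.36 -0.03]
t 22.55 tcp [555.7 -23.8  63. ] tx [ 0.002 -0.001 -1.   ] ty [ 0.284 -0.959  0.001] f [ 3.  -3.3  4.1] op 9.9 j [-0.11  0.47  1.64 -0.    1.03  1.17]
[-0.96 -0.36 -0.07]
t 22.6 tcp [555.7 -23.8  63. ] tx [ 0.002 -0.001 -1.   ] ty [ 0.284 -0.959  0.001] f [ 3.3 -5.9  3.6] op 9.6 j [-0.11  0.47  1.64 -0.    1.03  1.17]
[-0.96 -0.38 -0.07]
```

>>> drive_tool(targets=[[[5,0,0,0,0,0,-0.06],[5,0,0,0,0,0,-0.06],[5,0,0,0,0,0,-0.015],[5,0,0,0,0,0,0]]])

```text
t: 23.1
eef_pos: [555.7, -23.9, 63.0]
tcp_rot: [0.054, 0.706, 0.054, -0.704]
ft_force: [2.2, -4.6, 4.3]
opening: 0.104
```

Run:
```python
from plan import *
for i in range(3): camera('top'); s=st(); print(np.round(s['torque'],2))
```

```text
t 23.15 tcp [555.7 -23.9  63. ] tx [ 0.002 -0.001 -1.   ] ty [ 0.153 -0.988  0.001] f [ 2.  -5.7  4.8] op 10.1 j [-0.11  0.47  1.64 -0.    1.03  1.31]
[-1.09 -0.33  0.17]
t 23.2 tcp [555.7 -23.9  63. ] tx [ 0.002 -0.001 -1.   ] ty [ 0.153 -0.988  0.001] f [ 2.9 -6.1  4. ] op 9.7 j [-0.11  0.47  1.64 -0.    1.03  1.31]
[-1.1  -0.42  0.22]
t 23.25 tcp [555.7 -23.9  63. ] tx [ 0.002 -0.001 -1.   ] ty [ 0.153 -0.988  0.001] f [ 2.4 -5.5  4.4] op 10.1 j [-0.11  0.47  1.64 -0.    1.03  1.31]
[-1.11 -0.42  0.17]
```

The torque rise (−0.07 → +0.2 N m) at jaw angle −81° says the stop is reached. Next I'll release, back off and check.

>>> drive_tool(targets=[[[14,0,0,0,0,0,0],[26,0,0,0,0,0,0],[28,0,0,0,0,0,0],[28,0,0,15,0,0,0],[28,0,0,50,0,0,0],[28,0,-10,60,0,0,0.15],[28,0,-30,50,0,0,0.15],[28,0,-30,20,0,0,0.15]]])

```text
t: 24.25
eef_pos: [555.3, -94.0, 261.8]
tcp_rot: [0.211, 0.677, 0.21, -0.674]
ft_force: [0.2, 1.1, -1.1]
opening: 0.299
```

>>> drive_tool(targets=[[[28,0,-10,0,0,0,0.18],[28,0,0,0,0,0,0.18],[28,0,0,0,0,0,0.18],[28,0,0,0,0,0,0.18],[28,0,0,0,0,0,0.18],[28,0,0,0,0,0,0.18],[28,0,0,0,0,0,0],[28,0,0,0,0,0,0]]])

```text
t: 25.25
eef_pos: [554.8, -103.2, 257.8]
tcp_rot: [0.526, 0.473, 0.525, -0.473]
ft_force: [0.8, -0.7, 0.6]
opening: 0.297
```

Run:
```python
from plan import *
now(); c=camera('wrist'); save(c,'w6.png',(150,60,280,240),2.7)
P=cloud(c,1)
w,_=near(P,(555.5,-24),22,74,90); print('wing',len(w),rect(w),np.round(np.median(w[:,2]),1))
q=P-S; x,y,z=q@ex,q@ey,P[...,2]
m=(abs(y)<32)&(x>-25)&(x<215)&(z>47)&(z<57.5); print('plate',m.sum(),rect(P[m]),np.median(z[m]))
for a in (10,30,60,110,130,190,205):
    k=m&(abs(x-a)<6); print(a,np.round(np.median(z[k]),1),end=' ')
g,_=near(P,S[:2]+89*ex[:2],30,76,92); print('grip',len(g),rect(g),np.round((g.mean(0)-S)@ex,1))
h,_=near(P,S[:2],22,59,68); print('head',len(h),rect(h))
c=camera('top')
for n in ('torque_wrench_center','attenuator_center','adapter_pot_center'): print(n,np.round(landmark_of(n,'top')[0]['position']))
```

```text
t 25.25 tcp [ 554.8 -103.2  257.8] tx [ 0.    -0.001 -1.   ] ty [0.995 0.104 0.   ] f [ 0.8 -0.7  0.6] op 27.9 j [-0.25  0.3   1.4  -0.    1.44 -0.35]
tilt -0.03 yaw 5.96 A xyz jig [ -9.65  20.12 254.32] f jig [-0.8 -0.7  0.6] M [ 0.07  0.09 -0.01]
wing 269 [555.6 -23.8  29.8  10.7  10.3] 82.1
plate 5550 [565.9 -87.5  50.9 217.2   9.5] 54.32339388498895
10 54.4 30 54.4 60 54.5 110 54.3 130 54.2 190 54.3 205 54.1 grip 351 [567.3 -95.1  12.   36.3   9.7] 89.4
head 390 [ 580.5 -183.1   25.1   29.1    6.9]
torque_wrench_center [402. 219.]
attenuator_center [223. 151.]
adapter_pot_center [369. 161.]
```

View pics/w6.png

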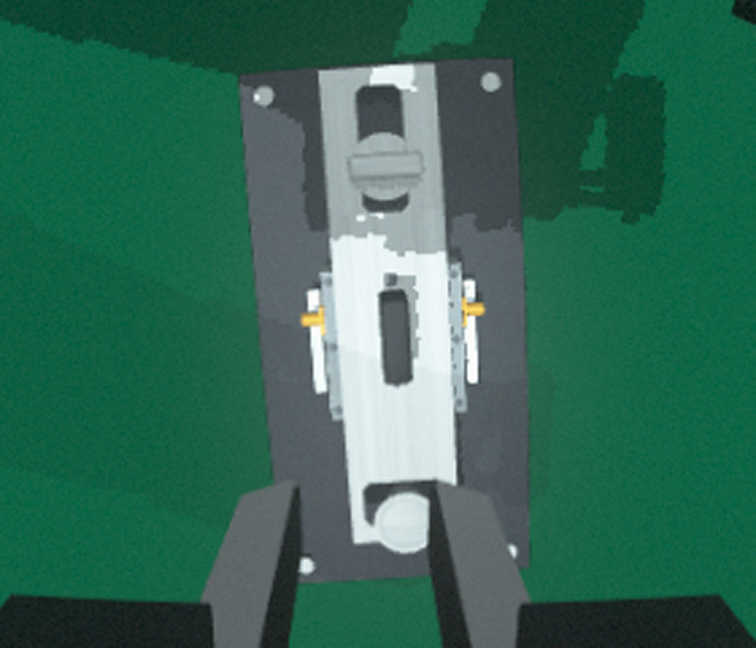

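The picture shows the wing across the slot at crop (386,163), the bar level with its grip at (397,335), and the head through the eye at (405,520). The module is in its nest and the tool is clear, so I'm handing in.

```bash
python3 -c "
from station import *
print(close_job())"
```

```text
the job is handed in; nothing more can be done
None
```

The bar is clamped and the job is handed in at about 25 s of the 61 s. I picked up the larger steel bar, tilted it 37° and brought its bridge under the stud head until it touched the neck at about 5 N. I then levelled it about the neck, lowered it onto the module until it carried about 3 N, released it, and turned the wing clockwise to its stop.

What the last checks showed:
- **Bar:** the plate top measures 54.1–54.5 mm along its length (nominal 54), so it is level. The grip is about 89–90 mm from the stud axis, where 89 mm puts the bridge at the neck.
- **Wing:** it stands across the slot, at 10.3° against the jig's 9.8°. The tool's torque rose to about 0.2 N m at the end of the turn, which I took as the stop.
- **Other things:** the module looks seated in its nest. The wrench, attenuator and pot are within 2 pixels of where they started.

**Disagreements:** after the turn, a fitted stud-head position differed by about 2 mm from the earlier one. A finger partly hid the head in that picture, so I relied on the felt contact instead. The bridge-to-neck gap is inferred from that contact and was not measured directly.

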